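# Find the loose terminal bolt and hold its cap open

### The arm

A 7-joint arm with a two-finger parallel gripper is mounted at the origin on a cart in front of the work surface, level with it; the furniture and walls round the work are solid. World frame = base frame: x ahead of the robot, y to its left, z up, the work surface at z = 0. Lengths are in m, angles in rad, forces in N, time in s.
With the tool pointing down it reaches from about 0.425 to 0.925 m from the base axis. Payload 6.8 kg.
Tool frame: the origin (TCP) lies at the very end of the fingers, on their centre line; the grasp point (between the pads) lies 19 mm behind it (manip.pinch_z is the distance from the TCP to the grasp point, in m); x points along the fingers, z is the direction in which the jaws open and shut, and the axes are right-handed (so a half turn about x gives the same grasp; the last joint's range is limited). The gripper opens to 88 mm and grips with 3 to 60 N. Pads are 20 mm wide; open, the fingers measure 115 mm over their backs; the gripper's body (75 mm by 178 mm) begins 61 mm behind the grasp point.
Start: joints at [1.007, 0.477, 0.022, 1.555, -0.011, 1.109, -0.083], TCP at [0.297, -0.606, 0.223] pointing down, gripper open.
Joint ranges: [-2.96, 2.96], [-0.34, 2.1], [-1.41, 1.46], [0.24, 2.44], [-1.37, 4.51], [0.17, 1.92], [-2.96, 2.96]. Speed limits (rad/s): [2.39, 2.39, 3.14, 3.14, 3.14, 3.14, 3.14].

### API

Orientations are given as [roll, pitch, yaw] about the fixed x, y, z axes, in that order (R = Rz(yaw) Ry(pitch) Rx(roll)).
In Python, from plant import manip, vision gives the robot as it stands. The module is installed in compiled form; this text tells all that it offers.
- The arm moves only by the tool servo_tool, never from a script. Its argument "commands" is one flat list of numbers, 7 for each row, row after row: the shift along the world's x, y, z in cm, then the turn, a rotation vector about the world's x, y, z in degrees, then the finger opening in cm, from 0 to 8.78. In form: [tx, ty, tz, rx, ry, rz, grip, tx, ty, tz, rx, ry, rz, grip, ...]. A call has 1 to 5 rows; each row shifts and turns the commanded pose from where the row before left it; what a row does not reach is not made up. A row lasts 1/10 s, in which the tool goes at most 50 mm and 8.59 degrees, less where a joint would pass 70% of its speed; a pose out of reach is approached as far as the arm can. A call is refused whole if a number of a shift passes 5 or a number of a turn 8.59, either way. A call with a gripper value outside its range is refused whole. The fingers move at their own pace and stop on an object; the grip force is fixed at half the most. Time passes only in rows, so rows that do not move let the fingers close. It gives the time, the measured TCP pose, the force and the opening at its end, in the units of the state.
- manip.state(): the state, without advancing time (a new reading comes with each control period).
- vision.camera(name): name is "side" or "top" or "wrist"; returns the picture (480x640x3 uint8, red, green, blue); there is no depth.
- vision.get_calibration(name): a dict with "fx", "fy", "cx", "cy" (pixels), "dist_coeffs" ([k1, k2, p1, p2, k3] as OpenCV has them; the pictures are not rectified), "world_from_camera" (4x4, takes a point from camera to world coordinates). Camera axes: x right, y down, z forward; pixel columns grow to the right and rows downward; lengths in m; the calibration is good to about 2 mm. A picture is of the moment at which its call begins: read the wrist's pose just before it. get_calibration takes no time and is no camera call; for the wrist camera it gives the pose at the moment of the call.
- manip.job_done(): hands the job in, once; it reports no verdict.
The state is a dict: "time_s": time; "q": joint angles; "qd": joint speeds; "joint_torque": joint torques, N m; "position": TCP position; "ee_rot": TCP orientation; "ft_force": force on the tool from outside, world axes, zero at the start; "moment": the same for the moment, N m; "finger_gap": finger opening in m.
Only numpy, scipy, OpenCV 4.12 (cv2) and the standard library are available. Lean on these libraries where they do the work, as an engineer would, in place of code of your own. Each camera call takes 0.05 s, during which the arm holds its last target.

### The job

One of the three bolts on the black power distribution block is loose. With the fingertips, gently tap each bolt head from above, first the left, then the middle, then the right one, pressing firmly enough that the loose one sinks; then lift the orange cap of the bolt that sank to about 50 degrees or more (its tab is made for that) and finish while still holding it open, so that a colleague can get at the bolt. Leave the other two caps shut and the things round the block where they are.

Things in the scene. Friction and masses are not known exactly. Their poses are not given: they have to be found in the camera images.
- block: black power distribution block fixed on the table: 100 mm deep (x), 290 mm wide (y), deck 56 mm high, ears 25 mm out at both ends, copper bars 40 mm out at the back. Origin: centre of the underside; x to its back (hinge side), y to its left end, z up; turned by up to 0.3 rad. Three bolts stand in a row along y, 90 mm apart, each head standing up through a 32 x 30 mm window in its own orange hinged cap
- head_left (a point): steel head of the left (+y) bolt seen from the robot, 20 to 23 mm across, 16 mm tall. Origin: centre of the head's underside, at first 64 mm above the table, so its top is at 80 mm, 16 mm above the cap's plate (x 0, y 90 mm on the block); axes as the block's
- bolt_left (a joint): how far the left (+y) bolt has sunk, in m: 0 at the start. A tight bolt gives less than 1 mm; the loose one slides down 6.5 mm under about 2 N (push with 5 to 8 N), stops there and stays down. Any one of the three can be the loose one; they look alike
- cap_left (a joint): opening angle of the left (+y) bolt's orange cap, in rad: 0 shut (flat), grows as the front edge goes up, stop at 1.6. Hinge axis along the block's y at 38 mm behind the bolt's axis (+x) and 62 mm above the table. A light spring (about 1 N at the tab) shuts it when let go. Plate 71 mm deep from the hinge, 64 mm wide, 4 mm thick
- tab_left (a point): lift tab of the left (+y) cap: orange bar along x, 12 mm wide (y), 12 high, 60 long. Origin mid-section, 28 mm from its front end, 96 mm in front of the hinge axis, 4 mm above it (shut: 58 mm in front of the bolt's axis, 66 mm above the table, 8 mm clear of the housing). Pinch it from above across y, 14 mm in front of the origin; it can pivot between the fingers as the cap swings. Axes turn with the cap
- head_middle (a point): steel head of the middle bolt seen from the robot, 20 to 23 mm across, 16 mm tall. Origin: centre of the head's underside, at first 64 mm above the table, so its top is at 80 mm, 16 mm above the cap's plate (x 0, y 0 mm on the block); axes as the block's
- bolt_middle (a joint): how far the middle bolt has sunk, in m: 0 at the start. A tight bolt gives less than 1 mm; the loose one slides down 6.5 mm under about 2 N (push with 5 to 8 N), stops there and stays down. Any one of the three can be the loose one; they look alike
- cap_middle (a joint): opening angle of the middle bolt's orange cap, in rad: 0 shut (flat), grows as the front edge goes up, stop at 1.6. Hinge axis along the block's y at 38 mm behind the bolt's axis (+x) and 62 mm above the table. A light spring (about 1 N at the tab) shuts it when let go. Plate 71 mm deep from the hinge, 64 mm wide, 4 mm thick
- tab_middle (a point): lift tab of the middle cap: orange bar along x, 12 mm wide (y), 12 high, 60 long. Origin mid-section, 28 mm from its front end, 96 mm in front of the hinge axis, 4 mm above it (shut: 58 mm in front of the bolt's axis, 66 mm above the table, 8 mm clear of the housing). Pinch it from above across y, 14 mm in front of the origin; it can pivot between the fingers as the cap swings. Axes turn with the cap
- head_right (a point): steel head of the right (-y) bolt seen from the robot, 20 to 23 mm across, 16 mm tall. Origin: centre of the head's underside, at first 64 mm above the table, so its top is at 80 mm, 16 mm above the cap's plate (x 0, y -90 mm on the block); axes as the block's
- bolt_right (a joint): how far the right (-y) bolt has sunk, in m: 0 at the start. A tight bolt gives less than 1 mm; the loose one slides down 6.5 mm under about 2 N (push with 5 to 8 N), stops there and stays down. Any one of the three can be the loose one; they look alike
- cap_right (a joint): opening angle of the right (-y) bolt's orange cap, in rad: 0 shut (flat), grows as the front edge goes up, stop at 1.6. Hinge axis along the block's y at 38 mm behind the bolt's axis (+x) and 62 mm above the table. A light spring (about 1 N at the tab) shuts it when let go. Plate 71 mm deep from the hinge, 64 mm wide, 4 mm thick
- tab_right (a point): lift tab of the right (-y) cap: orange bar along x, 12 mm wide (y), 12 high, 60 long. Origin mid-section, 28 mm from its front end, 96 mm in front of the hinge axis, 4 mm above it (shut: 58 mm in front of the bolt's axis, 66 mm above the table, 8 mm clear of the housing). Pinch it from above across y, 14 mm in front of the origin; it can pivot between the fingers as the cap swings. Axes turn with the cap
- bus_tester: handheld tester, black with orange keys, 142 x 65 x 30 mm. A bystander; origin: centre of its underside
- board: green circuit board, 75 x 105 x 22 mm. A bystander; origin: centre of its underside
- tape: yellow tape roll lying flat, 99 mm across, 45 mm high. A bystander; origin: centre of its underside

How it is judged:
By the outcome, as a careful person would: the job done as asked, in the order asked, and still so for the second after the job is handed in, while the arm keeps its last pose, push and grip.
It also fails if it takes over 48 s, if anything falls off the work surface, if the arm or the gripper's body presses on something with over 40 N, if the wrist force passes 120 N, or if a joint passes its speed limit or range.

## Working session

There is one attempt and no reset: what is moved stays moved. The work goes in short steps, Python scripts to look and compute and a tool call to move; the robot and the scene stay as the last step left them, time stands still between calls to the robot, and variables do not carry over. Pictures are saved under pics/ and viewed, and the job is handed in when it is done.

Besides the shell and the picture viewer there is one more tool, called after ">>>" as name(argument=value, ...) on one line, values as JSON. servo_tool: Moves the arm, as the interface text tells. Its arguments: {"type":"object","properties":{"commands":{"type":"array"}},"required":["commands"]}

```bash
mkdir -p pics; python3 - <<'E'
from plant import manip, vision
import cv2
s=manip.state()
for k,v in s.items(): print(k,v)
for n in ("top","side"):
    im=vision.camera(n); cv2.imwrite(f"pics/{n}0.png",im[:,:,::-1])
    c=vision.get_calibration(n); print(n,c)
E
```

```text
time_s 0.0
q [ 1.00688943  0.47777273  0.02237089  1.55641733 -0.01150176  1.10930027
 -0.08309707]
qd [ 1.08261236e-03 -2.60088670e-04 -8.67429515e-06 -4.45198683e-04
 -1.41479589e-03  8.31900826e-04  1.97345643e-03]
joint_torque [ 9.73192982e-04 -5.82858610e+01  1.53534427e+00 -2.72604311e+01
 -5.43401297e-02  1.70285453e-02  1.60890331e-04]
position [ 0.29683777 -0.60557367  0.2217151 ]
ee_rot [-3.06069929  1.56902725  2.10749301]
ft_force [ 0.23573325 -0.85620524  0.51376986]
moment [ 0.02047963 -0.01882145  0.06550831]
finger_gap 0.08744959058333183
top {'fx': 481.1069366682198, 'fy': 481.1069366682198, 'cx': 313.07280712512465, 'cy': 244.2047025531594, 'dist_coeffs': array([0.01186963, 0.        , 0.        , 0.        , 0.        ]), 'world_from_camera': array([[ 0.00309817, -0.99092487,  0.13438122,  0.35138903],
       [-0.99997212, -0.00215702,  0.00714868, -0.10249905],
       [-0.00679394, -0.13439962, -0.99090392,  1.03463415],
       [ 0.        ,  0.        ,  0.        ,  1.        ]])}
side {'fx': 517.4218254824541, 'fy': 517.4218254824541, 'cx': 317.4233586014653, 'cy': 239.09877465626008, 'dist_coeffs': array([-0.08605022,  0.        ,  0.        ,  0.        ,  0.        ]), 'world_from_camera': array([[-0.99813792, -0.0543825 ,  0.02762687,  0.48300187],
       [-0.05673728,  0.66144492, -0.74784457,  0.62845339],
       [ 0.022396  , -0.74801949, -0.66329877,  0.73083598],
       [ 0.        ,  0.        ,  0.        ,  1.        ]])}
```

View pics/top0.png

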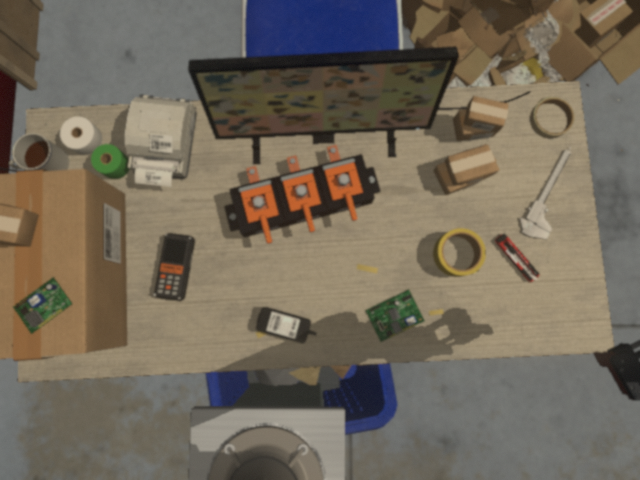

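View pics/side0.png

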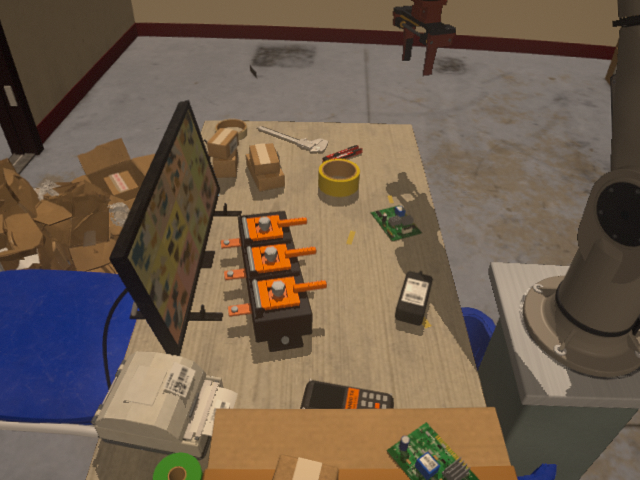

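The top view shows the block with bolt heads near (259,201), (301,190) and (343,180), and the tabs pointing down the image. The monitor stands just behind the block. Next I'll measure heads and tabs.

```bash
cat > h.py <<'E'
import numpy as np, cv2
from plant import manip, vision
def ray(n,uv,c=None):
    c=c or vision.get_calibration(n)
    K=np.array([[c['fx'],0,c['cx']],[0,c['fy'],c['cy']],[0,0,1]])
    p=cv2.undistortPoints(np.array(uv,float).reshape(-1,1,2),K,np.array(c['dist_coeffs'])).reshape(-1,2)
    T=np.array(c['world_from_camera']); d=np.c_[p,np.ones(len(p))]@T[:3,:3].T
    return T[:3,3],d
def onz(n,uv,z,c=None):
    o,d=ray(n,uv,c); z=np.broadcast_to(z,(len(d),)); return o+d*((z-o[2])/d[:,2])[:,None]
def proj(n,P,c=None):
    c=c or vision.get_calibration(n)
    K=np.array([[c['fx'],0,c['cx']],[0,c['fy'],c['cy']],[0,0,1]])
    W=np.linalg.inv(np.array(c['world_from_camera'])); r,_=cv2.Rodrigues(W[:3,:3])
    return cv2.projectPoints(np.array(P,float).reshape(-1,1,3),r,W[:3,3],K,np.array(c['dist_coeffs']))[0].reshape(-1,2)
E
python3 - <<'E'
import cv2
for n,(x0,y0,x1,y1) in {"top":(220,135,390,250),"side":(215,195,345,355)}.items():
    im=cv2.imread(f"pics/{n}0.png")[y0:y1,x0:x1]
    f=min(800/(x1-x0),600/(y1-y0)); f=int(f*10)/10; print(n,f)
    cv2.imwrite(f"pics/{n}0z.png",cv2.resize(im,None,fx=f,fy=f,interpolation=cv2.INTER_CUBIC))
E
```

```text
top 4.7
side 3.7
```

View pics/top0z.png

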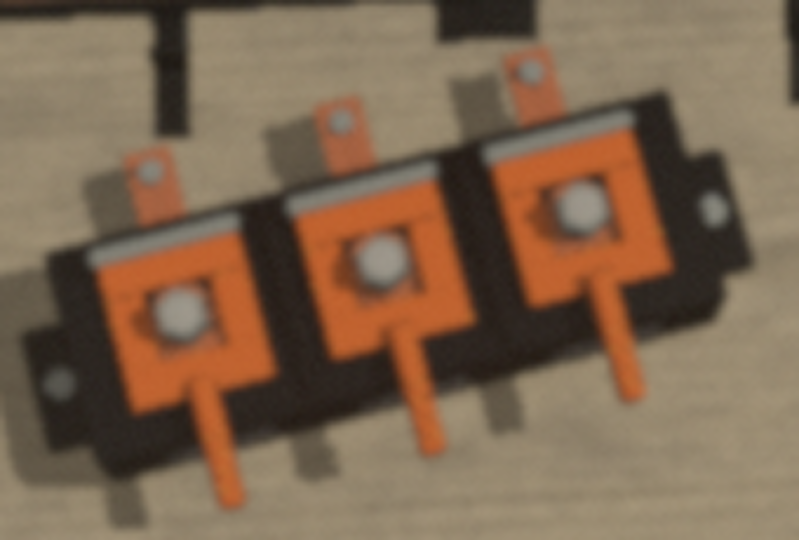

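View pics/side0z.png

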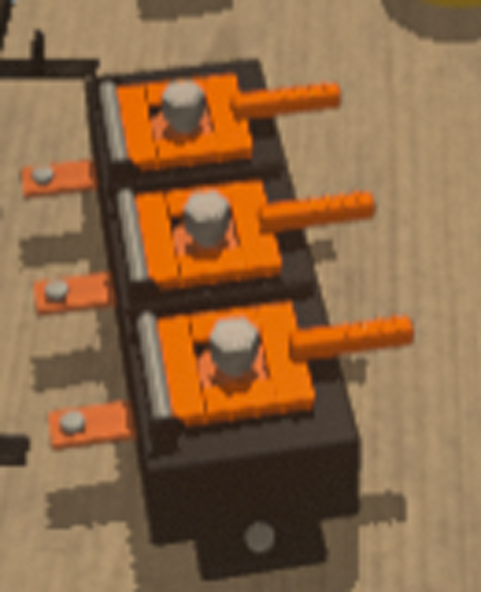

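The zoomed top view shows head tops at about (181,311), (382,262), (582,208) and tab tips at (232,505), (433,452), (634,399). The side view shows the head tops at about (186,97), (208,208), (235,336).

```bash
python3 - <<'E'
from h import *
t=np.array([(181,311),(382,262),(582,208)])/4.7+[220,135]
tt=np.array([(232,507),(433,454),(634,401)])/4.7+[220,135]
s=np.array([(235,336),(208,208),(186,97)])/3.7+[215,195]
A=onz("top",t,.08); B=onz("side",s,.08); C=onz("top",tt,.068)
print(A.round(4),B.round(4),C.round(4),sep="\n")
for i in range(3):
    o1,d1=ray("top",t[i]);o2,d2=ray("side",s[i]); d1,d2=d1[0],d2[0]
    k=np.linalg.lstsq(np.c_[d1,-d2],o2-o1,rcond=None)[0]; p=o1+k[0]*d1;q=o2+k[1]*d2
    print(((p+q)/2).round(4),np.linalg.norm(p-q).round(4))
for M in (A,B):
    v=M[0]-M[2]; print("yaw",np.arctan2(-v[0],v[1]),np.linalg.norm(v)/2)
# tab tip (front at 86 mm before bolt)
v=A-C; print(np.arctan2(v[:,1],v[:,0]),np.linalg.norm(v[:,:2],axis=1))
print("monitor low edge", onz("top",[(215,138),(442,130)],0.1).round(3))
E
```

```text
[[ 0.5687  0.0153  0.08  ]
 [ 0.5905 -0.0713  0.08  ]
 [ 0.6146 -0.1579  0.08  ]]
[[ 0.5699  0.021   0.08  ]
 [ 0.5931 -0.0647  0.08  ]
 [ 0.6155 -0.1499  0.08  ]]
[[ 0.485  -0.0068  0.068 ]
 [ 0.5084 -0.0935  0.068 ]
 [ 0.5318 -0.1807  0.068 ]]
[0.5703 0.016  0.0745] 0.0007
[ 0.5932 -0.0711  0.0737] 0.0021
[ 0.6167 -0.1583  0.0729] 0.0004
yaw 0.2590324712457267 0.08959704783134327
yaw 0.2604943086957483 0.08841707531435271
[0.25853605 0.2644111  0.26876206] [0.08655137 0.0850747  0.08583573]
monitor low edge [[ 0.694  0.103  0.1  ]
 [ 0.711 -0.355  0.1  ]]
```

```bash
python3 - <<'E'
from h import *
from scipy.spatial.transform import Rotation as Ro
s=manip.state(); R=Ro.from_euler('xyz',s['ee_rot']).as_matrix(); print(R.round(3))
z=R[:,2]; print("jaw dir deg",np.degrees(np.arctan2(z[1],z[0])))
print("target", np.degrees(.262)+90)
def tri(a,b):
    o1,d1=ray("top",a);o2,d2=ray("side",b); d1,d2=d1[0],d2[0]
    k=np.linalg.lstsq(np.c_[d1,-d2],o2-o1,rcond=None)[0]; p=o1+k[0]*d1;q=o2+k[1]*d2
    return ((p+q)/2).round(3),np.linalg.norm(p-q).round(4)
print("mon low-left",tri((215,138),(180,354)),"up-left",tri((191,60),(117,256)),"up-right",tri((457,48),(184,103)),"low right",tri((435,129),(217,190)))
W=np.array(vision.get_calibration("wrist")['world_from_camera']); print(W.round(3)); print((R.T@(W[:3,3]-s['position'])).round(3))
E
```

```text
[[-0.001  0.898  0.44 ]
 [ 0.001  0.44  -0.898]
 [-1.    -0.    -0.002]]
jaw dir deg -63.88718912780858
target 105.01149423242757
mon low-left (array([0.728, 0.124, 0.007]), np.float64(0.0005)) up-left (array([0.787, 0.121, 0.23 ]), np.float64(0.0065)) up-right (array([ 0.812, -0.353,  0.225]), np.float64(0.0061)) low right (array([ 0.763, -0.371, -0.016]), np.float64(0.0086))
[[ 0.44  -0.861 -0.256  0.368]
 [-0.898 -0.423 -0.122 -0.571]
 [-0.003  0.283 -0.959  0.383]
 [ 0.     0.     0.     1.   ]]
[-0.162  0.079 -0.   ]
```

>>> servo_tool(commands=[1,2,0,0,0,-2.2,0,2,4.5,0,0,0,-2.2,0,2,4.5,0,0,0,-2.2,0,2,4.5,0,0,0,-2.2,0,2,4.5,0,0,0,-2.2,0])

```text
time_s: 0.6
position: [0.3874, -0.4041, 0.2223]
ee_rot: [-2.595, 1.57, 2.379]
ft_force: [0.6, 0.4, -0.4]
finger_gap: 0.0515
```

>>> servo_tool(commands=[2,4.5,0,0,0,0,0,2,4.5,0,0,0,0,0,2,4.5,0,0,0,0,0,2,4.5,0,0,0,0,0,2,4.5,0,0,0,0,0])

```text
time_s: 1.1
position: [0.4873, -0.1792, 0.2226]
ee_rot: [-1.528, 1.571, -2.836]
ft_force: [1.3, -0.7, 0.9]
finger_gap: 0.0113
```

>>> servo_tool(commands=[2,4.5,0,0,0,0,0,2,4.5,0,0,0,0,0,1.5,4.5,-0.5,0,0,0,0,0,1,0,0,0,0,0,0,0,0,0,0,0,0])

```text
time_s: 1.6
position: [0.5419, -0.0338, 0.2172]
ee_rot: [-2.326, 1.57, 2.654]
ft_force: [0.4, -1.5, 0.1]
finger_gap: 0.0005
```

```bash
python3 - <<'E'
from h import *
from scipy.spatial.transform import Rotation as Ro
import pickle
s=manip.state(); c=vision.get_calibration("wrist"); im=vision.camera("wrist"); cv2.imwrite("pics/w1.png",im[:,:,::-1]); pickle.dump((s,c),open("w1.pkl","wb"))
R=Ro.from_euler('xyz',s['ee_rot']).as_matrix(); z=R[:,2]; print(np.degrees(np.arctan2(z[1],z[0])),s['q'].round(2),s['position'],R[:,0].round(4))
E
```

```text
-74.63148542616614 [ 0.15  0.28 -0.24  1.86  0.08  1.01 -1.43] [ 0.54186704 -0.03384906  0.21720274] [-1.1e-03  6.0e-04 -1.0e+00]
```

View pics/w1.png

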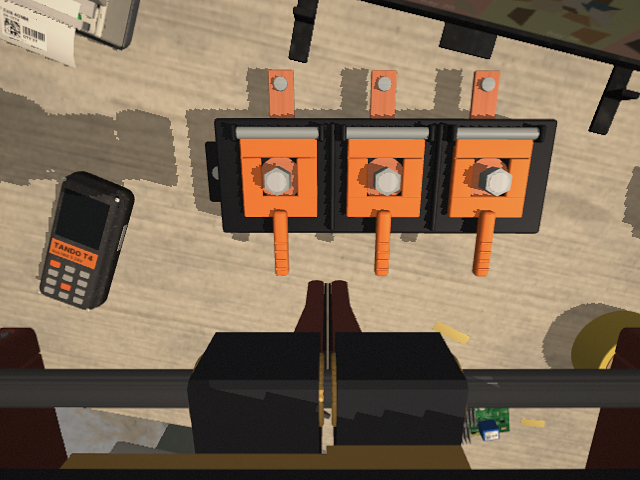

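The wrist view shows hex heads at about (278,180), (386,180), (496,181), and tab tips at about (281,275), (382,275), (482,275). The fingers end near (328,283).

```bash
python3 - <<'E'
import cv2,numpy as np
im=cv2.imread("pics/w1.png")[100:290,230:560]
cv2.imwrite("pics/w1z.png",cv2.resize(im,None,fx=2.4,fy=2.4,interpolation=cv2.INTER_CUBIC))
b=cv2.imread("pics/w1.png"); h=cv2.cvtColor(b,cv2.COLOR_BGR2HSV)
m=((h[...,1]<45)&(h[...,2]>120)).astype(np.uint8); m[:150]=0; m[210:]=0
n,l,st,ce=cv2.connectedComponentsWithStats(m)
for i in range(1,n):
    if st[i,4]>100: print(st[i],ce[i].round(1), b[l==i].mean(0))
E
```

```text
[265 168  25  28 519] [276.8 181.1] [166.34104046 180.30250482 188.68786127]
[375 168  26  28 513] [387.5 181.4] [170.06237817 184.33528265 193.10526316]
[486 169  26  27 515] [498.1 181.9] [182.41359223 198.01747573 206.86990291]
```

View pics/w1z.png

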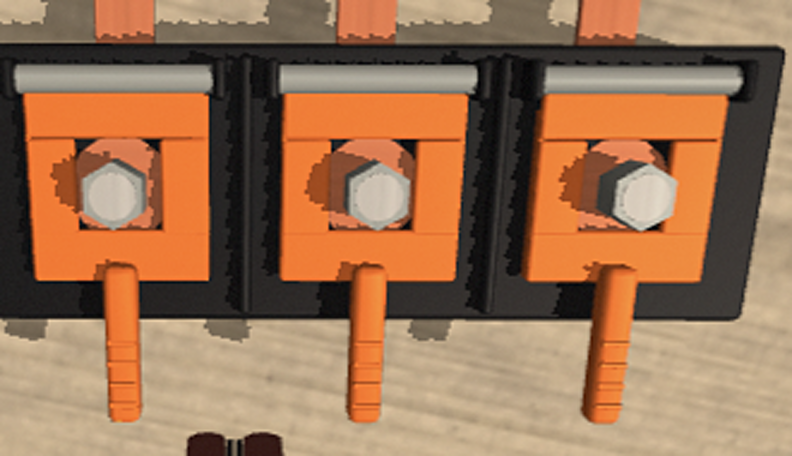

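```bash
python3 - <<'E'
from h import *
import pickle
s,c=pickle.load(open("w1.pkl","rb"))
A=onz("w",[(277.3,181),(388.5,181.2),(498.6,181.6)],.08,c); C=onz("w",[(282.1,274),(382,274),(480.5,275)],.068,c)
print(A.round(4),C.round(4),sep="\n")
v=A[0]-A[2]; print(np.arctan2(-v[0],v[1]),np.linalg.norm(v)/2)
v=A-C; print(np.arctan2(v[:,1],v[:,0]),np.linalg.norm(v[:,:2],axis=1))
print(proj("w",[s['position']],c))
E
```

```text
[[ 0.5714  0.0169  0.08  ]
 [ 0.5951 -0.0698  0.08  ]
 [ 0.6185 -0.1556  0.08  ]]
[[ 0.4892 -0.0051  0.068 ]
 [ 0.5132 -0.0923  0.068 ]
 [ 0.536  -0.1786  0.068 ]]
0.266206426787305 0.08943432445384446
[0.26208992 0.26874793 0.27159713] [0.08517074 0.08495404 0.08560705]
[[328.1380258  303.79404221]]
```

>>> servo_tool(commands=[1.5,2.5,0,0,0,0,0,1.4,2.5,-2,0,0,0,0,0,0,-4,0,0,0,0,0,0,-4,0,0,0,0,0,0,-2,0,0,0,0])

```text
time_s: 2.15
position: [0.5689, 0.0103, 0.0945]
ee_rot: [-1.406, 1.566, -2.717]
ft_force: [-0.6, 0.2, 0.0]
finger_gap: 0.0001
```

>>> servo_tool(commands=[0,0,-0.8,0,0,0,0,0,0,-0.4,0,0,0,0,0,0,0,0,0,0,0])

```text
time_s: 2.45
position: [0.5716, 0.0127, 0.0863]
ee_rot: [0.865, 1.57, -0.444]
ft_force: [0.0, -1.0, 0.9]
finger_gap: 0.0002
```

>>> servo_tool(commands=[0,0.4,-0.2,0,0,0,0,0,0,-0.2,0,0,0,0,0,0,0,0,0,0,0])

```text
time_s: 2.75
position: [0.5714, 0.0182, 0.0821]
ee_rot: [1.377, 1.57, 0.071]
ft_force: [-0.3, -0.0, -0.7]
finger_gap: 0.0003
```

>>> servo_tool(commands=[0,0,-0.2,0,0,0,0,0,0,0,0,0,0,0])

```text
time_s: 2.95
position: [0.5715, 0.018, 0.08]
ee_rot: [1.411, 1.57, 0.104]
ft_force: [0.8, 0.6, 0.7]
finger_gap: 0.0006
```

>>> servo_tool(commands=[0,0,-0.15,0,0,0,0,0,0,0,0,0,0,0])

```text
time_s: 3.15
position: [0.5716, 0.018, 0.0797]
ee_rot: [1.117, 1.57, -0.191]
ft_force: [-4.6, -0.2, 13.1]
finger_gap: 0.0007
```

Left is tight: it gave 0.3 mm under 13 N. Next is the middle bolt, with smaller steps.

>>> servo_tool(commands=[0,0,1,0,0,0,0,0,0,1.5,0,0,0,0,1.1,-4.4,0,0,0,0,0,1.15,-4.4,0,0,0,0,0,0,0,0,0,0,0,0])

```text
time_s: 3.65
position: [0.5947, -0.0786, 0.1042]
ee_rot: [0.138, 1.566, -1.179]
ft_force: [-0.2, -0.0, -0.0]
finger_gap: 0.0004
```

>>> servo_tool(commands=[0,0,-1,0,0,0,0,0,0,-0.8,0,0,0,0,0,0,0,0,0,0,0])

```text
time_s: 3.95
position: [0.5922, -0.0682, 0.0836]
ee_rot: [-2.135, 1.568, 2.843]
ft_force: [-0.6, 0.1, -1.1]
finger_gap: 0.0007
```

>>> servo_tool(commands=[0.2,-0.1,-0.2,0,0,0,0,0,0,0,0,0,0,0])

```text
time_s: 4.15
position: [0.5958, -0.0703, 0.083]
ee_rot: [-2.714, 1.571, 2.264]
ft_force: [-1.0, -0.2, 0.4]
finger_gap: 0.0005
```

>>> servo_tool(commands=[0,0,-0.2,0,0,0,0,0,0,0,0,0,0,0])

```text
time_s: 4.35
position: [0.5956, -0.0709, 0.0811]
ee_rot: [-2.025, 1.571, 2.952]
ft_force: [-1.0, 0.0, 1.0]
finger_gap: 0.0003
```

>>> servo_tool(commands=[0,0,-0.1,0,0,0,0,0,0,0,0,0,0,0])

```text
time_s: 4.55
position: [0.5957, -0.0711, 0.0803]
ee_rot: [1.262, 1.57, -0.045]
ft_force: [0.0, -0.0, 0.4]
finger_gap: 0.0005
```

>>> servo_tool(commands=[0,0,-0.1,0,0,0,0,0,0,0,0,0,0,0])

```text
time_s: 4.75
position: [0.5957, -0.0711, 0.0792]
ee_rot: [1.356, 1.571, 0.049]
ft_force: [0.3, 0.3, 0.6]
finger_gap: 0.0005
```

>>> servo_tool(commands=[0,0,-0.05,0,0,0,0,0,0,0,0,0,0,0])

```text
time_s: 4.95
position: [0.5957, -0.0711, 0.0787]
ee_rot: [1.337, 1.571, 0.03]
ft_force: [-0.5, 0.1, 1.1]
finger_gap: 0.0003
```

>>> servo_tool(commands=[0,0,-0.1,0,0,0,0,0,0,0,0,0,0,0])

```text
time_s: 5.15
position: [0.5957, -0.0711, 0.0776]
ee_rot: [1.211, 1.571, -0.096]
ft_force: [0.3, 0.7, 0.5]
finger_gap: 0.0006
```

>>> servo_tool(commands=[0,0,-0.1,0,0,0,0,0,0,0,0,0,0,0])

```text
time_s: 5.35
position: [0.5957, -0.0711, 0.0765]
ee_rot: [1.325, 1.571, 0.018]
ft_force: [0.6, -0.5, 0.9]
finger_gap: 0.0007
```

>>> servo_tool(commands=[0,0,-0.1,0,0,0,0,0,0,-0.1,0,0,0,0,0,0,0,0,0,0,0])

```text
time_s: 5.65
position: [0.5957, -0.0711, 0.0745]
ee_rot: [1.554, 1.571, 0.247]
ft_force: [0.3, 1.2, 0.0]
finger_gap: 0.0007
```

>>> servo_tool(commands=[0,0,-0.1,0,0,0,0,0,0,0,0,0,0,0])

```text
time_s: 5.85
position: [0.5957, -0.0711, 0.0739]
ee_rot: [0.203, 1.571, -1.104]
ft_force: [-1.2, 1.1, 4.3]
finger_gap: 0.0004
```

>>> servo_tool(commands=[0,0,-0.05,0,0,0,0,0,0,0,0,0,0,0])

```text
time_s: 6.05
position: [0.5957, -0.0711, 0.0738]
ee_rot: [0.637, 1.571, -0.67]
ft_force: [-1.1, 1.1, 8.4]
finger_gap: 0.0003
```

The middle bolt sank to its stop (0.0738 under 8 N). The right one still has to be tapped.

>>> servo_tool(commands=[0,0,1,0,0,0,0,0,0,2,0,0,0,0,1.1,-4.3,0,0,0,0,0,1.1,-4.3,0,0,0,0,0,0,0,0,0,0,0,0])

```text
time_s: 6.55
position: [0.6178, -0.1659, 0.1035]
ee_rot: [-0.07, 1.566, -1.386]
ft_force: [0.0, -0.2, -0.5]
finger_gap: 0.0004
```

>>> servo_tool(commands=[0,0,-1,0,0,0,0,0,0,-0.8,0,0,0,0,0,0,0,0,0,0,0])

```text
time_s: 6.85
position: [0.6162, -0.1549, 0.0832]
ee_rot: [-2.25, 1.567, 2.729]
ft_force: [-0.3, 1.2, -0.1]
finger_gap: 0.0006
```

>>> servo_tool(commands=[0,0,0,0,0,0,0,0,0,-0.1,0,0,0,0])

```text
time_s: 7.05
position: [0.6179, -0.1562, 0.0844]
ee_rot: [1.764, 1.57, 0.458]
ft_force: [-0.8, 0.1, 0.6]
finger_gap: 0.0007
```

>>> servo_tool(commands=[0,0,-0.2,0,0,0,0,0,0,-0.1,0,0,0,0,0,0,0,0,0,0,0])

```text
time_s: 7.35
position: [0.6176, -0.1571, 0.0811]
ee_rot: [-1.607, 1.571, -2.914]
ft_force: [-0.4, 0.1, -0.7]
finger_gap: 0.0004
```

>>> servo_tool(commands=[0,0,-0.1,0,0,0,0,0,0,0,0,0,0,0])

```text
time_s: 7.55
position: [0.6177, -0.1571, 0.0802]
ee_rot: [1.28, 1.571, -0.027]
ft_force: [0.1, 0.4, -1.1]
finger_gap: 0.0005
```

>>> servo_tool(commands=[0,0,-0.05,0,0,0,0,0,0,0,0,0,0,0])

```text
time_s: 7.75
position: [0.6178, -0.1572, 0.08]
ee_rot: [0.93, 1.57, -0.377]
ft_force: [-0.8, 0.2, 3.0]
finger_gap: 0.0003
```

>>> servo_tool(commands=[0,0,-0.05,0,0,0,0,0,0,0,0,0,0,0])

```text
time_s: 7.95
position: [0.6178, -0.1572, 0.0799]
ee_rot: [0.845, 1.57, -0.462]
ft_force: [-2.7, -0.4, 7.0]
finger_gap: 0.0007
```

Right is tight too: no sinking under 7 N. The middle bolt is the loose one. I'll go above its tab with the fingers opening.

>>> servo_tool(commands=[0,0,2,0,0,0,0,0,0,4,0,0,0,0,-4.6,3.4,0,0,0,0,5,-4.6,3.4,0,0,0,0,5,0,0,0,0,0,0,5])

```text
time_s: 8.45
position: [0.5307, -0.0936, 0.1379]
ee_rot: [-2.023, 1.564, 2.958]
ft_force: [0.2, 0.4, 0.5]
finger_gap: 0.0209
```

>>> servo_tool(commands=[0,0,0,0,0,0,5,0,0,0,0,0,0,5])

```text
time_s: 8.65
position: [0.5384, -0.0984, 0.1395]
ee_rot: [1.045, 1.569, -0.262]
ft_force: [-0.1, 0.6, 0.2]
finger_gap: 0.0367
```

```bash
python3 - <<'E'
from h import *
from scipy.spatial.transform import Rotation as Ro
import pickle
s=manip.state(); c=vision.get_calibration("wrist"); im=vision.camera("wrist"); cv2.imwrite("pics/w2.png",im[:,:,::-1]); pickle.dump((s,c),open("w2.pkl","wb"))
im=vision.camera("side"); cv2.imwrite("pics/s2.png",im[:,:,::-1])
R=Ro.from_euler('xyz',s['ee_rot']).as_matrix(); z=R[:,2]; print(np.degrees(np.arctan2(z[1],z[0])),s['position'],R[:,0].round(4),s['finger_gap'])
E
```

```text
-74.92670268907267 [ 0.53839283 -0.09838953  0.13948534] [ 1.5e-03 -4.0e-04 -1.0e+00] 0.036677003760978426
```

View pics/w2.png

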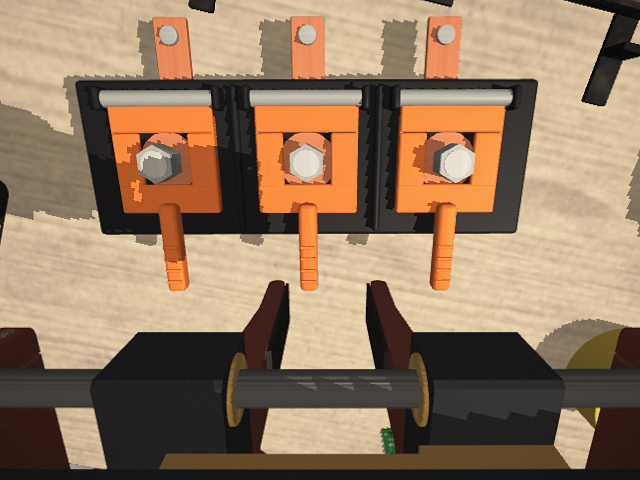

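View pics/s2.png

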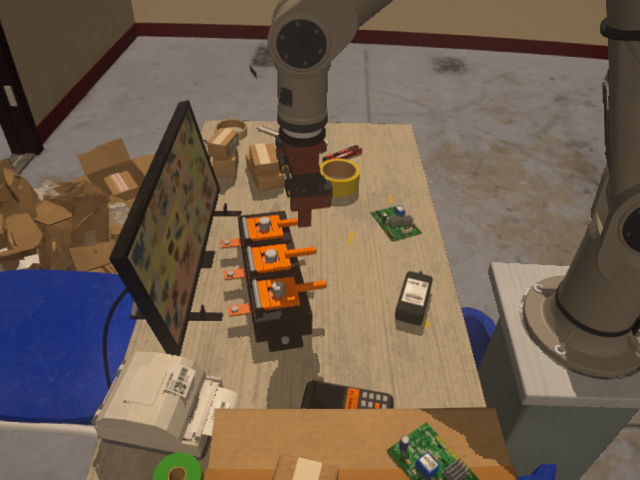

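The wrist view shows the middle tab between x=300 and 317, its tip at (309,290), with the jaws open and centred near column 327. The middle head is visibly lower than the outer two.

```bash
python3 - <<'E'
from h import *
import pickle
s,c=pickle.load(open("w2.pkl","rb"))
A=onz("w",[(309,289),(308.5,212),(306,162)],[.068,.07,.0735],c); print(A.round(4))
v=A[1]-A[0]; print(np.arctan2(v[1],v[0]))
ex=np.array([np.cos(.264),np.sin(.264)])
p=A[0,:2]+ex*.014; print("pinch",p, "from head",A[2,:2]-ex*.072); print((p-s['position'][:2])*100)
E
```

```text
[[ 0.5123 -0.0919  0.068 ]
 [ 0.5648 -0.0783  0.07  ]
 [ 0.5951 -0.0692  0.0735]]
0.2533309743726873
pinch [ 0.52580797 -0.08826684] from head [ 0.5255973  -0.08802591]
[-1.25848541  1.01226919]
```

>>> servo_tool(commands=[-1.3,1.0,0,0,0,0,5,0,0,-2,0,0,0,5,0,0,-2,0,0,0,5,0,0,0,0,0,0,5])

```text
time_s: 9.15
position: [0.5231, -0.0881, 0.0969]
ee_rot: [-1.955, 1.567, 3.02]
ft_force: [-0.3, 0.0, 0.1]
finger_gap: 0.0501
```

>>> servo_tool(commands=[0.2,0,-1,0,0,0,5,0,0,-2,0,0,0,5,0,0,-1.5,0,0,0,5,0,0,-0.5,0,0,0,5,0,0,0,0,0,0,5])

```text
time_s: 9.65
position: [0.5265, -0.0877, 0.0489]
ee_rot: [-2.152, 1.57, 2.824]
ft_force: [0.1, -1.1, 0.8]
finger_gap: 0.0502
```

```bash
python3 - <<'E'
from h import *
s=manip.state(); im=vision.camera("wrist"); cv2.imwrite("pics/w3.png",im[:,:,::-1]); print(s['position'],s['ft_force'])
E
```

```text
[ 0.52645387 -0.0877402   0.04891971] [ 0.07560438 -1.05845716  0.8372898 ]
```

View pics/w3.png

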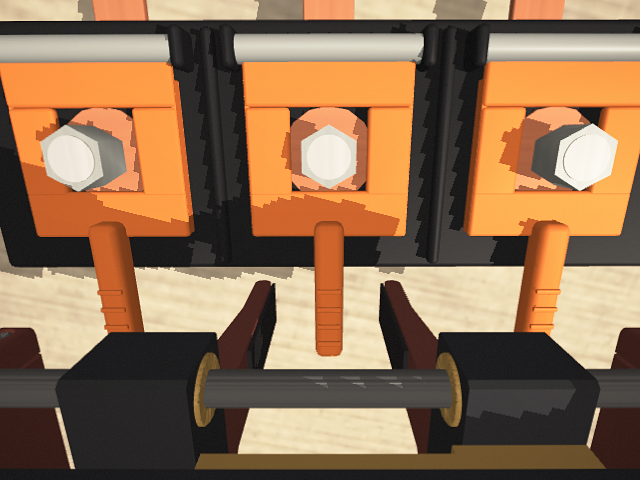

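The middle tab is centred between the jaws (tab at column 329, jaw tips at 275 and 380). I'll close.

>>> servo_tool(commands=[0,0,-0.15,0,0,0,3,0,0,0,0,0,0,1.5,0,0,0,0,0,0,0.5,0,0,0,0,0,0,0.5,0,0,0,0,0,0,0.5])

```text
time_s: 10.2
position: [0.5263, -0.0877, 0.0479]
ee_rot: [1.173, 1.57, -0.135]
ft_force: [0.7, -0.3, -0.0]
finger_gap: 0.0134
```

>>> servo_tool(commands=[0,0,0,0,0,0,0.5,0,0,0,0,0,0,0.5,0,0,0,0,0,0,0.5])

```text
time_s: 10.5
position: [0.5264, -0.0883, 0.0478]
ee_rot: [0.414, 1.57, -0.893]
ft_force: [0.3, -2.5, -0.9]
finger_gap: 0.0118
```

```bash
python3 - <<'E'
import numpy as np
ex=np.array([np.cos(.264),np.sin(.264)])
r,h=.110,.004
prev=None
for t in range(0,73,6):
    a=np.radians(t); u=-r*np.cos(a)+h*np.sin(a); z=r*np.sin(a)+h*np.cos(a)
    P=np.r_[ex*u,z]*100
    if prev is not None: print(t,(P-prev).round(2),(P-P0).round(2))
    else: P0=P
    prev=P
E
```

```text
6 [0.1  0.03 1.15] [0.1  0.03 1.15]
12 [0.21 0.06 1.13] [0.31 0.08 2.28]
18 [0.33 0.09 1.1 ] [0.64 0.17 3.38]
24 [0.44 0.12 1.06] [1.08 0.29 4.44]
30 [0.54 0.15 1.01] [1.62 0.44 5.45]
36 [0.64 0.17 0.94] [2.25 0.61 6.39]
42 [0.73 0.2  0.87] [2.99 0.81 7.26]
48 [0.81 0.22 0.78] [3.8  1.03 8.04]
54 [0.89 0.24 0.69] [4.69 1.27 8.73]
60 [0.95 0.26 0.59] [5.64 1.53 9.33]
66 [1.01 0.27 0.49] [6.65 1.8  9.81]
72 [1.05 0.28 0.37] [ 7.7   2.08 10.19]
```

Gripped at 11.8 mm. Now I'll follow the arc, checking force after each pair of steps.

>>> servo_tool(commands=[0.1,0,1.15,0,0,0,0.5,0.2,0.05,1.15,0,0,0,0.5,0,0,0,0,0,0,0.5])

```text
time_s: 10.8
position: [0.5298, -0.0873, 0.072]
ee_rot: [0.986, 1.569, -0.321]
ft_force: [0.7, -3.3, -2.1]
finger_gap: 0.0119
```

>>> servo_tool(commands=[0.35,0.1,1.1,0,0,0,0.5,0.45,0.12,1.05,0,0,0,0.5,0,0,0,0,0,0,0.5])

```text
time_s: 11.1
position: [0.5375, -0.0852, 0.093]
ee_rot: [0.314, 1.57, -0.993]
ft_force: [0.6, -3.7, -1.4]
finger_gap: 0.0116
```

>>> servo_tool(commands=[0.54,0.12,1.0,0,0,0,0.5,0.64,0.15,0.95,0,0,0,0.5,0,0,0,0,0,0,0.5])

```text
time_s: 11.4
position: [0.5496, -0.082, 0.1126]
ee_rot: [1.056, 1.57, -0.25]
ft_force: [-0.9, -2.8, -0.1]
finger_gap: 0.0117
```

>>> servo_tool(commands=[0.73,0.18,0.85,0,0,0,0.5,0.81,0.2,0.78,0,0,0,0.5,0,0,0,0,0,0,0.5])

```text
time_s: 11.7
position: [0.5654, -0.0777, 0.1289]
ee_rot: [1.856, 1.57, 0.549]
ft_force: [-1.1, -1.9, 0.5]
finger_gap: 0.0117
```

```bash
python3 - <<'E'
from h import *
im=vision.camera("wrist"); cv2.imwrite("pics/w4.png",im[:,:,::-1])
im=vision.camera("side"); cv2.imwrite("pics/s4.png",cv2.resize(im[130:370,190:430,::-1],None,fx=2.4,fy=2.4))
E
```

```text
(no output)
```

View pics/w4.png

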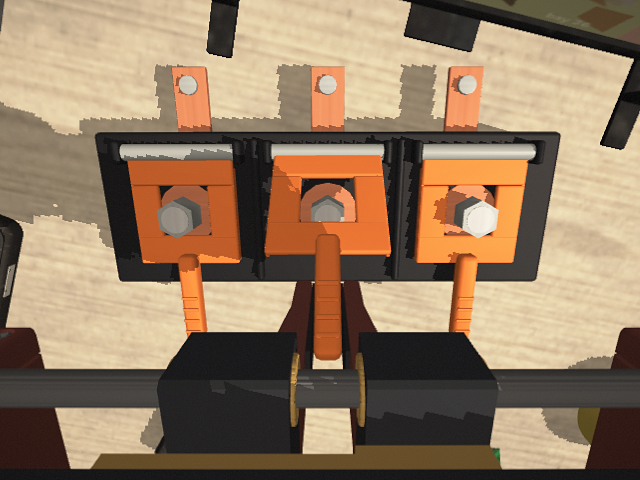

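View pics/s4.png

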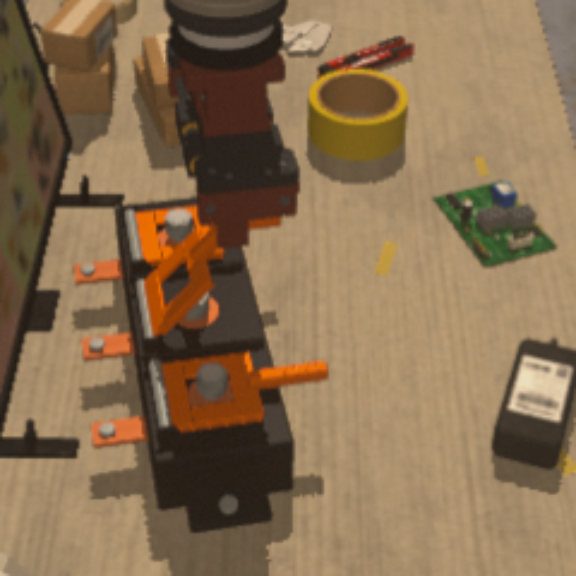

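The middle cap is opening, with the tab pivoting in the jaws and the tip at (328,357). The other two caps are still shut. I'll continue to about 66°.

>>> servo_tool(commands=[0.89,0.24,0.69,0,0,0,0.5,0.95,0.24,0.59,0,0,0,0.5,0,0,0,0,0,0,0.5])

```text
time_s: 12.1
position: [0.5839, -0.0728, 0.1413]
ee_rot: [2.247, 1.57, 0.941]
ft_force: [-1.9, -0.1, -2.0]
finger_gap: 0.0118
```

>>> servo_tool(commands=[1.0,0.26,0.49,0,0,0,0.5,0,0,0,0,0,0,0.5,0,0,0,0,0,0,0.5])

```text
time_s: 12.4
position: [0.5935, -0.0702, 0.1458]
ee_rot: [1.943, 1.569, 0.636]
ft_force: [-1.1, 1.3, -4.4]
finger_gap: 0.012
```

```bash
python3 - <<'E'
from h import *
s=manip.state(); print(s['position'],s['ft_force'],s['finger_gap'])
p=s['position']+[0,0,.019]; hg=np.array([.595+.038*.9654,-.070+.038*.261,.062]); d=p-hg; u=d[:2]@[.9654,.261]; print(u,d[2],np.hypot(u,d[2]),np.degrees(np.arctan2(d[2],-u))-2.1)
im=vision.camera("wrist"); cv2.imwrite("pics/w5.png",im[:,:,::-1])
im=vision.camera("side"); cv2.imwrite("pics/s5.png",cv2.resize(im[130:370,190:430,::-1],None,fx=2.4,fy=2.4)); cv2.imwrite("pics/s5f.png",im[:,:,::-1])
im=vision.camera("top"); cv2.imwrite("pics/t5.png",im[:,:,::-1])
E
```

```text
[ 0.59349228 -0.07021584  0.14583711] [-1.06302738  1.27074268 -4.41859445] 0.012033101880082693
-0.03951637560003598 0.10283711169796378 0.110168123715268 66.88013833969596
```

View pics/w5.png

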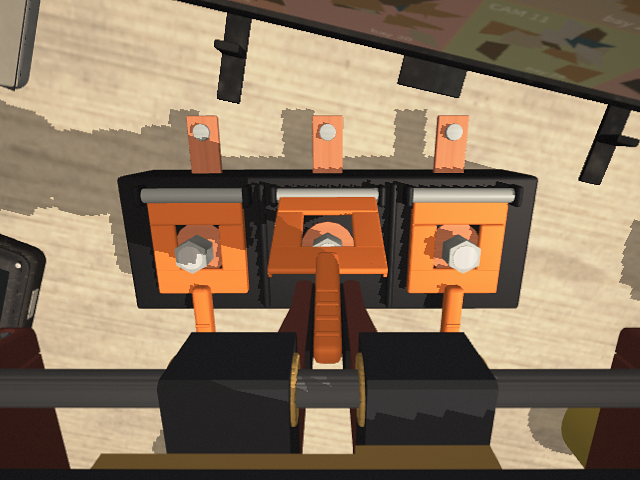

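View pics/s5.png

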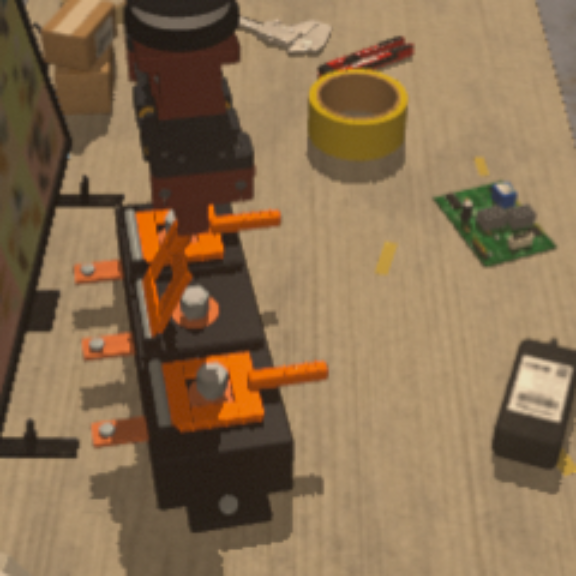

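View pics/t5.png

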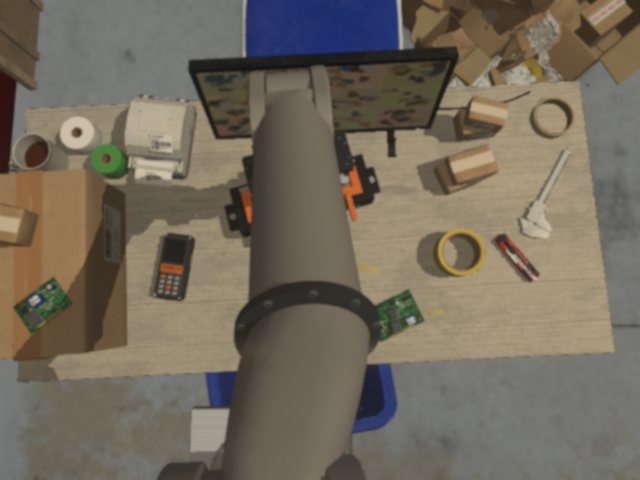

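```bash
python3 - <<'E'
from plant import manip
s=manip.state(); print(s['time_s'],s['finger_gap'],s['ft_force'].round(1) if hasattr(s['ft_force'],'round') else s['ft_force']); manip.job_done()
E
```

```text
12.55 0.01192226152158437 [ 0.7  2.1 -5.8]
the job is handed in; nothing more can be done
```

The middle bolt was the loose one. I handed the job in at 12.55 s with its cap held open at about 66 degrees.

- **Taps, in the order left, middle, right:**
  - The left bolt held firm, giving about 0.3 mm. The push there reached 13 N, more than the suggested 5 to 8 N, because that step was too large.
  - The middle bolt sank to about 0.074 m, roughly 6.5 mm, and stopped there under 8 N.
  - The right bolt did not sink under 7 N.
- **Cap:** I pinched the middle tab and swung it up along its arc. The grasp point lies 110 mm from the hinge, as it should for a grip that hasn't slipped. I worked out the 66 degrees from the arm's pose. The pictures show the cap well open but I did not measure the angle in them.
- **Last checks:** The grip is steady at 11.9 mm and the wrist force is about 6 N. The wrist and side pictures show the left and right caps shut. The board, tape and tester are where they were at the start, judged by eye.
- **Disagreement:** The first side-camera fix on the bolt heads was 6 to 8 mm off the top camera's in y. The wrist camera settled it, close to the top camera's figure.

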